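# Hook the bobbin basket out of its deep bin

### The arm

A 6-joint arm with a two-finger parallel gripper is mounted at the origin on the work surface. World frame = base frame: x ahead of the robot, y to its left, z up, the work surface at z = 0. Lengths are in m, angles in rad, forces in N, time in s.
With the tool pointing down it reaches from about 0.25 to 0.775 m from the base axis. Payload 4 kg.
Tool frame: the origin (TCP) lies at the very end of the fingers, on their centre line; the grasp point (between the pads) lies 19 mm behind it; z points along the fingers, y is the direction in which the jaws open and shut (so a half turn about z gives the same grasp; the last joint's range is limited). The gripper opens to 94 mm and grips with 3 to 60 N. Pads are 16 mm wide; open, the fingers measure 119 mm over their backs; the gripper's body (75 mm by 177 mm) begins 78 mm behind the grasp point.
Start: joints at [1.122, 0.087, 1.371, -0, 1.684, -0.103], TCP at [0.186, 0.517, 0.206] pointing down, gripper open.
Joint ranges: [-3.1, 3.1], [-0.76, 2.03], [0.27, 2.55], [-1.08, 4.22], [0.17, 2.65], [-2.57, 2.57]. Speed limits (rad/s): [2.79, 2.79, 3.14, 3.14, 3.14, 3.14].

### API

Orientations are given as [roll, pitch, yaw] about the fixed x, y, z axes, in that order (R = Rz(yaw) Ry(pitch) Rx(roll)).
In Python, from bench import robot, snapshot, models gives the robot as it stands.
- The arm moves only by the tool arm_command, never from a script. Its argument "commands" is text: rows parted by semicolons, each of 7 numbers parted by spaces: the shift along the tool's x, y, z in mm, then the turn, a rotation vector about the tool's x, y, z in degrees, then the opening, from 0 (shut) to 1 (fully open). In form: tx ty tz rx ry rz hand; .... A call has 1 to 12 rows; each row shifts and turns the pose as measured when the row begins, along the tool's axes as they then stand; what a row does not reach is not made up. A row lasts 1/8 s, in which the tool goes at most 62.5 mm and 10.7 degrees, less where a joint would pass 70% of its speed; a pose out of reach is approached as far as the arm can. A call is refused whole if a number of a shift passes 62.5 or a number of a turn 10.7, either way. A call with a gripper value outside its range is refused whole. The fingers move at their own pace and stop on an object; the grip force is fixed at half the most. Time passes only in rows, so rows that do not move let the fingers close. It gives the time, the measured TCP pose, the force and the opening at its end, in the units of the state.
- robot.get_obs(): the state, without advancing time (a new reading comes with each control period).
- snapshot(name): name is "side" or "top"; returns a dict with "img" (420x560x3 uint8, blue, green, red), "camera_matrix" (3x3 intrinsics, pixels), "origin" and "rotation" of the camera in the world. Camera axes: x right, y down, z forward; pixel columns grow to the right and rows downward; lengths in m; the calibration is good to about 2 mm. A picture is of the moment at which its call begins. There is no depth.
- robot.close_job(): hands the job in, once; it reports no verdict.
Trained networks look in a picture, given as the dict that the camera call returned (one of the last four; its "shot" number tells which), for a name from the list of things; names that differ only in an ending like _2 or _b are one class to them, and where a whole thing is asked for, a point or a joint stands for the part that bears it (a point fixed in the world has none). Each returns a list of dicts, best first, with "conf" (0 to 1); they miss things now and then, are a little off and sometimes report something else, mostly with a low value. They report only what shows in the picture. A call takes as long as a camera call. They do not tell look-alikes from the thing itself.
- models.spot_in(query, picture): "bbox" ([left, top, width, height] as shares, 0 to 1, of the picture: columns of its width, rows of its height, round what is visible of it).
- models.tip_of(query, picture): "centre" ([column, row] as shares, 0 to 1, of the picture: columns of its width, rows of its height: a listed point, or the origin of a listed thing).
The state is a dict: "time": time; "joint_positions": joint angles; "qvel": joint speeds; "joint_torque": joint torques, N m; "tool_pos": TCP position; "ee_rot": TCP orientation; "wrist_force": force on the tool from outside, world axes, zero at the start; "wrist_torque": the same for the moment, N m; "width": finger opening in m.
Only numpy, scipy, OpenCV 4.12 (cv2) and the standard library are available. Lean on these libraries where they do the work, as an engineer would, in place of code of your own. Each camera call takes 0.05 s, during which the arm holds its last target. There are 200 camera calls.

### The job

Take the T-handled hook rod from its wooden stand and use its hook, not the gripper, to lift the rectangular basket of bobbins (not the round cup of buttons) out of its deep wooden bin. Set the basket down gently and upright, with its whole bottom on the round cork mat, unhook it, and hang the rod back on its stand with the handle bar lying across both cheeks.

Things in the scene. Friction and masses are not known exactly. Their poses are not given: they have to be found in the camera images.
- rod_bar (a point): Hook rod, loose, about 120 g; point: centre of its wooden handle bar, 120 (y) by 22 (x) by 22 mm. Steel shaft (7 thick) runs straight down; its centreline turns 120 below the point to +x for 26, then up 12 (tip top 104.5 below, hook bottom 123.5 below, 19 clear between shaft and tip). Starts with the bar across the stand's cheeks, hook hanging between. Grip mid-bar from above, closing along x.
- stand_top (a point): Fixed wooden stand: two upright cheeks, 100 long (x), 16 thick, with a 60 mm slot between them, open at both x ends and the top; foot 8 high. Point: mid-slot, level with the cheek tops (130 above the table); y runs from cheek to cheek. Hung, the bar lies along y across both cheeks, its centre 11 above the point; shaft and hook pass straight up or down in the slot.
- basket: Loose steel basket of bobbins; origin: centre of underside. Foot 74 (x) by 54 (y) mm, 31 high, 98 long over end flanges. Rigid bail (5 wire) along y at x=0: level bar 20 long, centre 85 up; space below it free above 31. Hangs centred and parallel by its flanges in a fixed bin: inside 110 (x) by 70, wall 6, rim 145 and basket underside 12 above table. A twin bin holds the round button cup.
- mat_top (a point): Fixed round cork mat, 170 mm in diameter and 4 thick, lying on the table; point: centre of its upper face.
There are look-alikes about, which are no part of the job. What is shaped like the part that bears rod_bar but black, blue or yellow is not meant.

How it is judged:
By the outcome, as a careful person would: the job done as asked, in the order asked, and still so for the second after the job is handed in, with the robot touching nothing.
It also fails if it takes over 64 s, if anything falls off the work surface, if the arm or the gripper's body presses on something with over 40 N, if the wrist force passes 120 N, or if a joint passes its speed limit or range.

## Working session

There is one attempt and no reset: what is moved stays moved. The work goes in short steps, Python scripts to look and compute and a tool call to move; the robot and the scene stay as the last step left them, time stands still between calls to the robot, and variables do not carry over. Pictures are saved under pics/ and viewed, about 8 in all and at most 12, crops included, and the job is handed in when it is done.

Besides the shell and the picture viewer there is one more tool, called after ">>>" by a JSON object that holds its "method" and its "body", one argument or row to a line. arm_command: Moves the arm, as the interface text tells. Its arguments: {"type":"object","properties":{"commands":{"type":"string"}},"required":["commands"]}

```bash
mkdir -p pics
cat > h.py <<'E'
import numpy as np, cv2
from bench import robot, snapshot, models
def ray(s,u,v):
    K=np.array(s["camera_matrix"]);R=np.array(s["rotation"]);d=R@np.linalg.inv(K)@np.array([u,v,1.]);return np.array(s["origin"]),d
def atz(s,u,v,z):
    o,d=ray(s,u,v);return o+d*(z-o[2])/d[2]
def proj(s,P):
    c=np.array(s["rotation"]).T@(np.atleast_2d(P)-np.array(s["origin"])).T;p=np.array(s["camera_matrix"])@c;return (p[:2]/p[2]).T
def tri(a,ua,b,ub):
    o1,d1=ray(a,*ua);o2,d2=ray(b,*ub);d1/=np.linalg.norm(d1);d2/=np.linalg.norm(d2)
    t=np.linalg.lstsq(np.c_[d1,-d2],o2-o1,rcond=None)[0];p,q=o1+d1*t[0],o2+d2*t[1];return (p+q)/2,np.linalg.norm(p-q)
E
python3 - <<'E'
from h import *
S={n:snapshot(n) for n in("side","top")}
for n,s in S.items():
    cv2.imwrite(f"pics/{n}0.png",s["img"]); print(n,np.round(s["origin"],3).tolist(),np.round(s["rotation"],3).tolist(),np.round(s["camera_matrix"],0).tolist())
    for q in("rod_bar","stand_top","basket","mat_top"):
        for r in models.tip_of(q,s)[:4]:
            u=np.array(r["centre"])*[560,420]; z=dict(rod_bar=.141,stand_top=.13,basket=.012,mat_top=.004)[q]
            print(n,q,round(r["conf"],2),u.round(1),atz(s,*u,z).round(3))
o=robot.get_obs();print(o["tool_pos"],o["ee_rot"],o["wrist_force"],o["width"])
E
```

```text
side [0.376, -0.992, 1.186] [-2.438, 0.007, -0.041] [[472.0, 0.0, 275.0], [0.0, 472.0, 204.0], [0.0, 0.0, 1.0]]Traceback (most recent call last):
  File "<stdin>", line 8, in <module>
  File "h.py", line 6, in atz
    o,d=ray(s,u,v);return o+d*(z-o[2])/d[2]
                                       ~^^^
IndexError: invalid index to scalar variable.
```

```bash
cat > t.py <<'E'
s=open('h.py').read()
s=s.replace('R=np.array(s["rotation"]);','R=RM(s["rotation"]);').replace('c=np.array(s["rotation"]).T','c=RM(s["rotation"]).T')
s=s.replace("def ray","from scipy.spatial.transform import Rotation\ndef RM(e): return Rotation.from_euler('xyz',e).as_matrix()\ndef ray",1)
open('h.py','w').write(s)
E
python3 t.py
python3 - <<'E'
from h import *
S={n:snapshot(n) for n in("side","top")}
for n,s in S.items():
    cv2.imwrite(f"pics/{n}0.png",s["img"]); print(n,np.round(s["origin"],3).tolist(),np.round(s["rotation"],3).tolist(),np.round(s["camera_matrix"],0).tolist())
    for q in("rod_bar","stand_top","basket","mat_top"):
        for r in models.tip_of(q,s)[:4]:
            u=np.array(r["centre"])*[560,420]; z=dict(rod_bar=.141,stand_top=.13,basket=.012,mat_top=.004)[q]
            print(n,q,round(r["conf"],2),u.round(1),atz(s,*u,z).round(3))
o=robot.get_obs();print(o["tool_pos"],o["ee_rot"],o["wrist_force"],o["width"])
E
```

```text
side [0.376, -0.992, 1.186] [-2.438, 0.007, -0.041] [[472.0, 0.0, 275.0], [0.0, 472.0, 204.0], [0.0, 0.0, 1.0]]
side rod_bar 0.85 [281.5 327.6] [ 0.405 -0.491  0.141]
side rod_bar 0.84 [217.2 285.4] [ 0.247 -0.369  0.141]
side rod_bar 0.7 [326.2 256.7] [ 0.533 -0.295  0.141]
side rod_bar 0.57 [255.5 396.4] [ 0.34  -0.648  0.141]
side stand_top 0.64 [324.8 257.5] [ 0.53 -0.29  0.13]
side mat_top 0.61 [290.1 131.8] [0.48  0.365 0.004]
top [0.271, -0.101, 1.662] [-3.051, -0.006, -1.567] [[530.0, 0.0, 277.0], [0.0, 530.0, 213.0], [0.0, 0.0, 1.0]]
top rod_bar 0.88 [375.  220.5] [ 0.389 -0.392  0.141]
top rod_bar 0.75 [334.3 272.3] [ 0.24  -0.274  0.141]
top rod_bar 0.72 [338.5 167.6] [ 0.543 -0.288  0.141]
top rod_bar 0.69 [434.4 239.7] [ 0.334 -0.562  0.141]
top stand_top 0.91 [342.1 176.1] [ 0.52  -0.299  0.13 ]
top basket 0.83 [194.6 183.2] [0.514 0.149 0.012]
top mat_top 0.93 [122.1 193.3] [0.482 0.378 0.004]
[0.18641636 0.51747389 0.20553655] [ 3.14142900e+00 -2.95376248e-06  2.79580075e+00] [-0.10104089 -0.66771999 -0.51005136] 0.09392527413833932
```

View pics/side0.png

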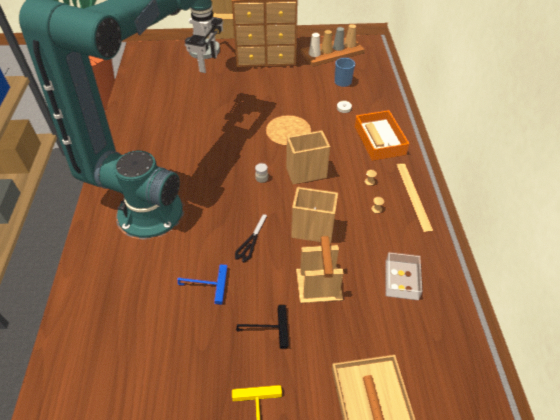

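View pics/top0.png

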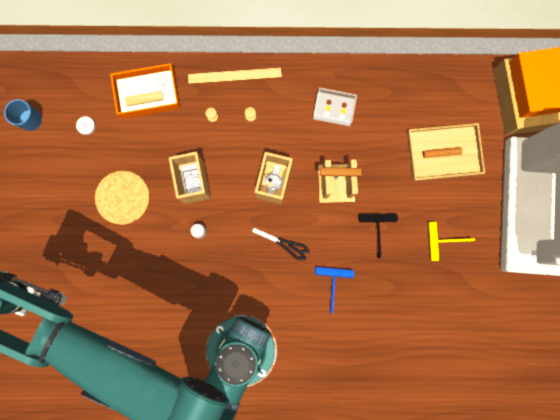

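The rod is the wooden bar on the stand (top 340,172). It could be confused with the black (378,217), blue (334,272) and yellow (435,240) rods, or the bar in the tray (442,152). The basket is either in the left bin (190,178) or the right one (273,178), so I'll check that in a close crop.

Run:
```python
from h import *
a=cv2.imread("pics/top0.png");
A=cv2.resize(a[140:215,160:370],None,fx=3.8,fy=3.8,interpolation=cv2.INTER_CUBIC)
b=cv2.imread("pics/side0.png")
B=cv2.resize(b[125:310,270:360],None,fx=1.6,fy=1.6,interpolation=cv2.INTER_CUBIC)
C=np.zeros((600,798,3),np.uint8);C[:A.shape[0],:A.shape[1]]=A
C[300:300+B.shape[0],:B.shape[1]]=B
D=cv2.resize(b[230:310,290:350],None,fx=3.7,fy=3.7,interpolation=cv2.INTER_CUBIC);C[300:300+D.shape[0],200:200+D.shape[1]]=D
D=cv2.resize(b[130:250,280:350],None,fx=2.5,fy=2.5,interpolation=cv2.INTER_CUBIC);C[300:300+D.shape[0],450:450+D.shape[1]]=D
cv2.imwrite("pics/c1.png",C)
```

```text
(no output)
```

View pics/c1.png

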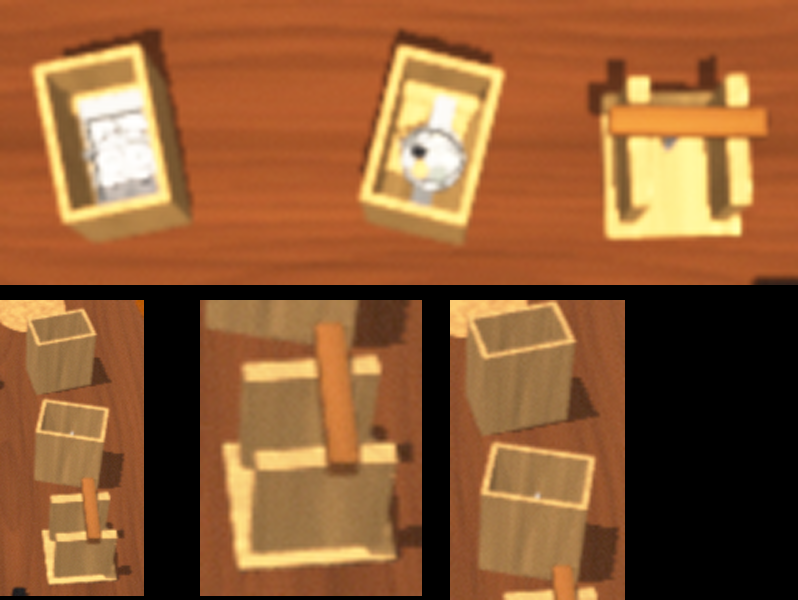

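The left bin (top 190,178) holds the rectangular basket. The right bin (273,178) holds the round cup. The wooden bar lies across the stand cheeks at about (340,172), and the hook seems to point to world +x. Next I'll measure.

Run:
```python
from h import *
t,s=snapshot("top"),snapshot("side")
pb=[]
for n,c,roi in(("top",t,(155,190,310,370)),("side",s,(230,285,315,340))):
    y0,y1,x0,x1=roi;hsv=cv2.cvtColor(c["img"][y0:y1,x0:x1],cv2.COLOR_BGR2HSV).astype(int)
    m=((hsv[...,0]>6)&(hsv[...,0]<16)&(hsv[...,1]>150)&(hsv[...,2]>(165 if n=="top" else 150))).astype(np.uint8)
    k,l,st,ce=cv2.connectedComponentsWithStats(m);i=1+np.argmax(st[1:,4])
    pts=np.argwhere(l==i)[:,::-1]+[x0,y0];r=cv2.minAreaRect(pts.astype(np.float32));print(n,r,st[i])
    B=np.array([atz(c,*p,.152)[:2] for p in cv2.boxPoints(r)]);print("bar box",B.round(3).tolist(),B.mean(0).round(4))
def fit(name,px,z):
    W=np.array([atz(t,*p,z)[:2] for p in px]);print(name,W.round(4).tolist(),W.mean(0).round(4))
    e=(W[0]-W[3])+(W[1]-W[2]);print(" yaw of long axis",np.degrees(np.arctan2(e[1],e[0])).round(1),"sides",np.linalg.norm(W-np.roll(W,-1,0),axis=1).round(3))
f=lambda L:[(x/3.8+160,y/3.8+140) for x,y in L]
fit("bin",f([(33,67),(140,43),(172,208),(66,227)]),.145)
for q in("basket","mat_top"):
    for c in(t,s):
        for r in models.tip_of(q,c)[:1]+models.spot_in(q,c)[:2]: print(q,r)
# near/far cheek tops in side
for p in((304.9,273.8),(342.7,271),(302,249),(338,246.5)): print(atz(s,*p,.13).round(3))
```

```text
top ((344.57586669921875, 167.21400451660156), (17.59067726135254, 49.90263748168945), 86.42366790771484) [ 10   3  50  19 405]
bar box [[0.563, -0.23], [0.573, -0.375], [0.521, -0.377], [0.512, -0.233]] [ 0.5421 -0.3039]
side ((329.5038146972656, 253.56781005859375), (38.59776306152344, 22.625139236450195), 72.75853729248047) [  0   6  25  39 403]
bar box [[0.502, -0.242], [0.563, -0.222], [0.578, -0.341], [0.52, -0.358]] [ 0.5408 -0.2907]
bin [[0.5689, 0.2054], [0.5879, 0.1241], [0.4611, 0.0977], [0.4462, 0.1777]] [0.516  0.1512]
 yaw of long axis 12.3 sides [0.083 0.13  0.081 0.126]
basket {'centre': [0.347, 0.4312], 'conf': 0.86}
basket {'bbox': [0.325, 0.3926, 0.0355, 0.0726], 'conf': 0.97}
mat_top {'centre': [0.2191, 0.4643], 'conf': 0.79}
mat_top {'bbox': [0.1739, 0.4045, 0.0921, 0.1229], 'conf': 0.93}
mat_top {'centre': [0.5141, 0.3083], 'conf': 0.91}
mat_top {'bbox': [0.4805, 0.2788, 0.0775, 0.0667], 'conf': 0.88}
[ 0.473 -0.338  0.13 ]
[ 0.573 -0.334  0.13 ]
[ 0.472 -0.259  0.13 ]
[ 0.57  -0.256  0.13 ]
```

Run:
```python
from h import *
t,s=snapshot("top"),snapshot("side")
f=lambda L:[(x/3.8+160,y/3.8+140) for x,y in L]
for p in f([(609,108),(609,135),(767,111),(767,137)]): print("top",atz(t,*p,.152).round(4))
g=lambda L:[((x-200)/3.7+290,(y-300)/3.7+230) for x,y in L]
for p in g([(315,324),(340,323),(330,465),(357,462)]): print("side",atz(s,*p,.152).round(4))
```

```text
top [ 0.5382 -0.2337  0.152 ]
top [ 0.5175 -0.2336  0.152 ]
top [ 0.5365 -0.3538  0.152 ]
top [ 0.5165 -0.3535  0.152 ]
side [ 0.5246 -0.2359  0.152 ]
side [ 0.5429 -0.2359  0.152 ]
side [ 0.5224 -0.3563  0.152 ]
side [ 0.5412 -0.3547  0.152 ]
```

>>> {"method": "arm_command", "body": {
  "commands": "0 0 -15 0 0 10 1;0 0 -15 0 0 10 1;0 0 -15 0 0 10 1;0 0 -15 0 0 10 1;0 0 -15 0 0 10 1;0 0 -15 0 0 10 1;0 0 0 0 0 10 1"
}}

```text
time: 2.12
tool_pos: [0.1863, 0.5172, 0.2979]
ee_rot: [-3.141, 0.001, 1.534]
wrist_force: [-0.1, 1.0, 0.1]
width: 0.0942
```

>>> {"method": "arm_command", "body": {
  "commands": "-58 24 0 0 0 -2 1;-58 24 0 0 0 0 1;-58 24 0 0 0 0 1;-58 24 0 0 0 0 1;-58 24 0 0 0 0 1;-58 24 0 0 0 0 1;-58 24 0 0 0 0 1;-58 24 0 0 0 0 1;-58 24 0 0 0 0 1;-58 24 0 0 0 0 1;-58 24 0 0 0 0 1;-58 24 0 0 0 0 1"
}}

```text
time: 3.62
tool_pos: [0.4714, -0.1779, 0.3007]
ee_rot: [3.131, 0.002, 1.576]
wrist_force: [1.2, -0.5, 0.2]
width: 0.0942
```

>>> {"method": "arm_command", "body": {
  "commands": "-58 29 30 0 0 0 1;-57 29 30 0 0 0 1;0 0 0 0 0 0 1;0 0 0 0 0 0 1"
}}

```text
time: 4.12
tool_pos: [0.5235, -0.2829, 0.2469]
ee_rot: [3.131, 0.001, 1.571]
wrist_force: [0.1, 0.2, 0.8]
width: 0.0938
```

Run:
```python
from h import *
t,s=snapshot("top"),snapshot("side")
o=robot.get_obs();p=o["tool_pos"];print(p,o["ee_rot"]);print(proj(t,p),proj(s,p))
A=cv2.resize(s["img"][190:310,270:370],None,fx=4.5,fy=4.5,interpolation=cv2.INTER_CUBIC)
for P,c in(((.530,-.295,.152),(255,0,0)),(p,(0,0,255))):
    u=proj(s,P)[0];cv2.circle(A,tuple(((u-[270,190])*4.5).astype(int).tolist()),4,c,-1)
cv2.imwrite("pics/c2.png",A)
```

```text
[ 0.5233527  -0.2822284   0.24701978] [3.13127256e+00 1.18981728e-03 1.57152697e+00]
[[341.28527628 167.80358643]] [[325.0824733  228.79476591]]
```

View pics/c2.png

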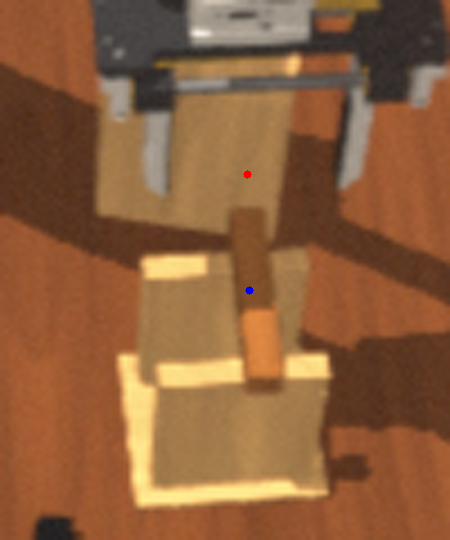

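>>> {"method": "arm_command", "body": {
  "commands": "-7 5 20 0.6 0 0 1;-6 4 30 0 0 0 1;-2 1 30 0 0 0 1;0 0 20 0 0 0 1;0 0 0 0 0 0 1"
}}

```text
time: 4.85
tool_pos: [0.5353, -0.2944, 0.1462]
ee_rot: [3.137, 0.006, 1.578]
wrist_force: [-0.4, -0.4, -0.0]
width: 0.094
```

>>> {"method": "arm_command", "body": {
  "commands": "-2 -3 14 0 0 0 1;0 0 7 0 0 0 1;0 0 0 0 0 0 1"
}}

```text
time: 5.22
tool_pos: [0.5333, -0.2966, 0.1261]
ee_rot: [3.134, 0.008, 1.579]
wrist_force: [-0.6, 0.1, 0.7]
width: 0.094
```

Run:
```python
from h import *
s=snapshot("side")
o=robot.get_obs();p=o["tool_pos"];print(p,o["ee_rot"])
A=cv2.resize(s["img"][200:310,270:370],None,fx=4.5,fy=4.5,interpolation=cv2.INTER_CUBIC)
cv2.imwrite("pics/c3.png",A)
```

```text
[ 0.53338395 -0.29672076  0.12641359] [3.13321763 0.00830224 1.57897352]
```

View pics/c3.png

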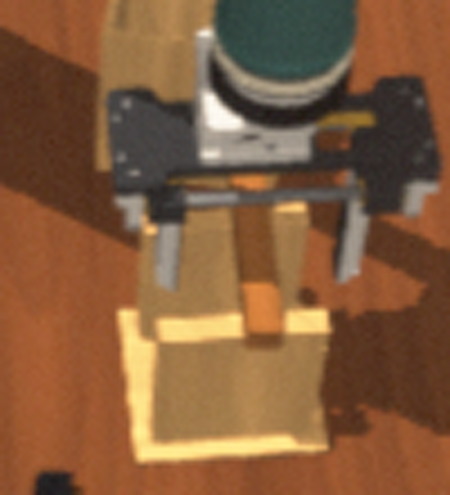

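Fingers straddle the bar in the slot, centred on it. I'll close the gripper and lift.

>>> {"method": "arm_command", "body": {
  "commands": "0 0 0 0 0 0 0;0 0 0 0 0 0 0;0 0 0 0 0 0 0;0 0 0 0 0 0 0;0 0 0 0 0 0 0;0 0 0 0 0 0 0"
}}

```text
time: 6.02
tool_pos: [0.5343, -0.2974, 0.1283]
ee_rot: [3.13, 0.01, 1.579]
wrist_force: [-0.2, 0.5, -0.5]
width: 0.0373
```

>>> {"method": "arm_command", "body": {
  "commands": "0 0 0 0 0 0 0;0 0 0 0 0 0 0;0 0 0 0 0 0 0"
}}

```text
time: 6.4
tool_pos: [0.5341, -0.2974, 0.1283]
ee_rot: [3.131, 0.01, 1.579]
wrist_force: [-0.2, -0.3, 0.2]
width: 0.0219
```

>>> {"method": "arm_command", "body": {
  "commands": "0 0 -15 0 0 0 0;0 0 -30 0 0 0 0;0 0 -40 0 0 0 0;0 0 -40 0 0 0 0;0 0 -40 0 0 0 0;0 0 -20 0 0 0 0;0 0 0 0 0 0 0"
}}

```text
time: 7.28
tool_pos: [0.5317, -0.295, 0.3232]
ee_rot: [3.129, 0.011, 1.579]
wrist_force: [-1.1, 0.8, -1.3]
width: 0.022
```

Run:
```python
from h import *
t,s=snapshot("top"),snapshot("side")
o=robot.get_obs();p=o["tool_pos"];print(p,o["ee_rot"],o["width"])
A=cv2.resize(s["img"][150:300,270:390],None,fx=4,fy=4,interpolation=cv2.INTER_CUBIC)
R=RM(o["ee_rot"])
b=p-R[:,2]*.0127
for d in([0,0,-.12],[.026,0,-.12],[.026,0,-.1045],[-.026,0,-.12]):
    u=proj(s,b+np.array(d))[0];cv2.circle(A,tuple(((u-[270,150])*4).astype(int).tolist()),2,(0,0,255) if d[0]>=0 else (255,0,0),-1)
cv2.imwrite("pics/c4.png",A)
```

```text
[ 0.53114886 -0.29462504  0.32040429] [3.1325013  0.00848419 1.57906256] 0.021948559197020993
```

View pics/c4.png

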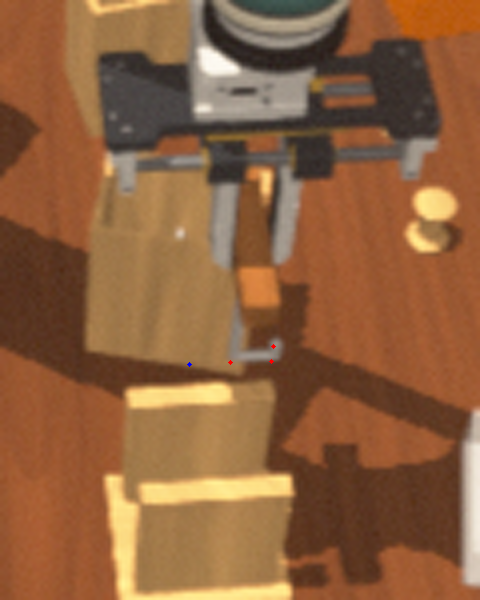

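>>> {"method": "arm_command", "body": {
  "commands": "30 -4 0 0.5 0.5 0 0;56 -7 0 0 0 0 0;56 -7 0 0 0 0 0;56 -7 0 0 0 0 0;56 -7 0 0 0 0 0;56 -7 0 0 0 0 0;56 -7 0 0 0 0 0;50 -7 0 0 0 0 0;22 -2 0 0 0 -4 0;0 0 0 0 0 -5 0;0 0 0 0 0 -4 0;0 0 0 0 0 0 0"
}}

```text
time: 8.88
tool_pos: [0.4629, 0.1574, 0.2972]
ee_rot: [-3.103, -0.016, 1.812]
wrist_force: [-1.8, -0.3, -1.2]
width: 0.0219
```

```bash
cat > look.py <<'E'
from h import *
import sys
t,s=snapshot("top"),snapshot("side")
o=robot.get_obs();p=o["tool_pos"];print(p.round(4),np.round(o["ee_rot"],3),o["width"],o["wrist_force"])
A=cv2.resize(s["img"][90:250,250:370],None,fx=3.7,fy=3.7,interpolation=cv2.INTER_CUBIC)
B=cv2.resize(t["img"][140:215,150:240],None,fx=3.7,fy=3.7,interpolation=cv2.INTER_CUBIC)
C=np.zeros((600,790,3),np.uint8);C[:A.shape[0],:A.shape[1]]=A;C[:B.shape[0],450:450+B.shape[1]]=B
cv2.imwrite(sys.argv[1],C)
E
python3 look.py pics/c5.png
```

```text
[0.4632 0.1572 0.2975] [-3.103 -0.016  1.812] 0.02173650568307585 [-0.64266545 -0.17582622 -1.47966246]
```

View pics/c5.png

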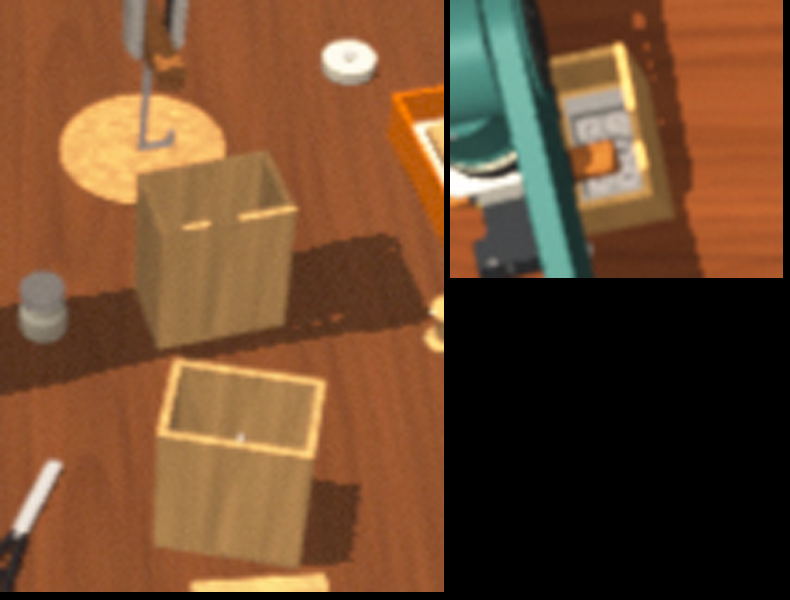

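Run:
```python
from h import *
s=snapshot("side")
W=np.array([atz(s,x/3.7+250,y/3.7+90,.145)[:2] for x,y in((137,174),(267,153),(297,208),(158,231))])
print(W.round(4).tolist(),W.mean(0).round(4))
for i,j in((0,1),(3,2),(3,0),(2,1)): d=W[j]-W[i];print(np.degrees(np.arctan2(d[1],d[0])).round(1),np.linalg.norm(d).round(4))
# hook px in side: shaft bottom (144,143), tip top (171,133), mid bottom
o=robot.get_obs();R=RM(o["ee_rot"]);b=o["tool_pos"]-R[:,2]*.0127
for d in((0,0,.12),(0,.026,.12),(0,.026,.1045)):
    P=b+R@np.array(d);print(P.round(4),((proj(s,P)[0]-[250,90])*3.7).round(0))
```

```text
[[0.4559, 0.1781], [0.5741, 0.2005], [0.5925, 0.1272], [0.4697, 0.1041]] [0.5231 0.1524]
10.7 0.1203
10.6 0.1249
100.6 0.0753
104.1 0.0756
[0.459  0.1578 0.1908] [143. 149.]
[0.4843 0.164  0.1898] [171. 145.]
[0.4849 0.1639 0.2053] [173. 131.]
```

>>> {"method": "arm_command", "body": {
  "commands": "-9 9 0 -2.2 -0.9 2 0;-8 9 0 0 0 0 0;0 0 0 0 0 0 0"
}}

```text
time: 9.4
tool_pos: [0.4854, 0.1435, 0.297]
ee_rot: [-3.142, 0.0, 1.774]
wrist_force: [-0.2, -0.8, -0.7]
width: 0.0218
```

>>> {"method": "arm_command", "body": {
  "commands": "0 0 25 0 0 0 0;0 0 25 0 0 0 0;0 0 20 0 0 0 0;0 0 0 0 0 0 0"
}}

```text
time: 9.9
tool_pos: [0.4859, 0.1434, 0.2255]
ee_rot: [-3.14, -0.001, 1.773]
wrist_force: [0.3, 0.6, -1.8]
width: 0.0216
```

```bash
python3 look.py pics/c6.png
```

```text
[0.487  0.1436 0.2279] [ 3.138e+00 -1.000e-03  1.773e+00] 0.0218945552336166 [-0.7711915   0.02004798 -0.85728426]
```

View pics/c6.png

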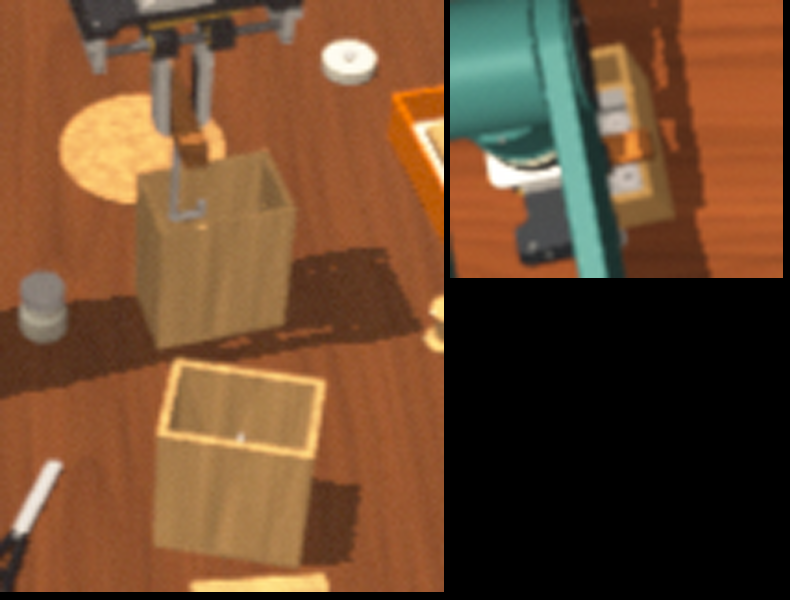

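>>> {"method": "arm_command", "body": {
  "commands": "0 0 16 0 0 0 0;0 0 16 0 0 0 0;0 0 14 0 0 0 0;0 0 9 0 0 0 0;0 0 0 0 0 0 0"
}}

```text
time: 10.62
tool_pos: [0.4878, 0.1439, 0.1705]
ee_rot: [3.136, -0.001, 1.773]
wrist_force: [-0.5, 0.2, -2.1]
width: 0.0217
```

>>> {"method": "arm_command", "body": {
  "commands": "0 8 0 0 0 0 0;0 8 0 0 0 0 0;0 6 0 0 0 0 0;0 0 0 0 0 0 0"
}}

```text
time: 11.12
tool_pos: [0.5123, 0.1489, 0.1722]
ee_rot: [3.133, -0.001, 1.773]
wrist_force: [-0.5, 0.0, -1.7]
width: 0.022
```

>>> {"method": "arm_command", "body": {
  "commands": "0 -2 -5 0.5 0 0 0;0 0 -12 0 0 0 0;0 0 -10 0 0 0 0;0 0 -8 0 0 0 0;0 0 -8 0 0 0 0;0 0 0 0 0 0 0"
}}

```text
time: 11.88
tool_pos: [0.5102, 0.1484, 0.2192]
ee_rot: [3.141, -0.001, 1.773]
wrist_force: [-0.3, -0.1, -2.1]
width: 0.0215
```

```bash
python3 look.py pics/c7.png; python3 -c "
from h import *
for i in range(4): s=snapshot('side');print(robot.get_obs()['wrist_force'].round(2))
A=cv2.resize(s['img'][120:190,270:350],None,fx=8,fy=8,interpolation=cv2.INTER_CUBIC);cv2.imwrite('pics/c7b.png',A)
"
```

```text
[0.5097 0.1483 0.2181] [-3.140e+00 -1.000e-03  1.773e+00] 0.021758213447643216 [ 0.14106001  0.46872119 -2.06969313]
[-0.4   0.03 -1.79]
[-0.02 -0.89 -2.51]
[ 0.18 -0.68 -2.03]
[-0.83 -0.76 -2.65]
```

View pics/c7b.png

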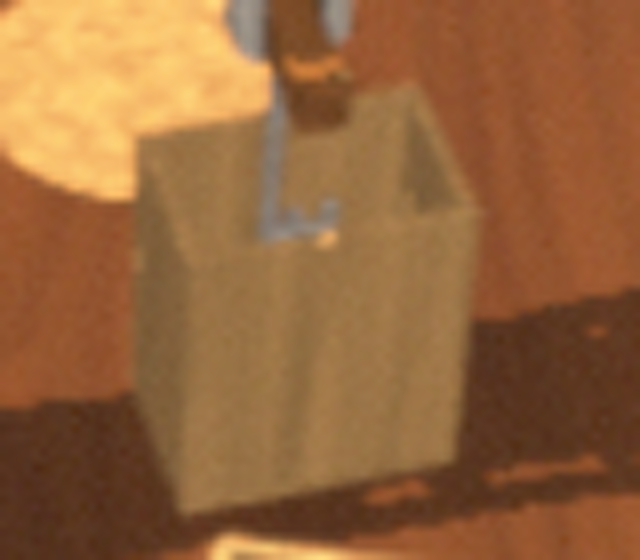

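>>> {"method": "arm_command", "body": {
  "commands": "0 0 -10 0 0 0 0;0 0 -14 0 0 0 0;0 0 -14 0 0 0 0;0 0 -14 0 0 0 0;0 0 -14 0 0 0 0;0 0 -14 0 0 0 0;0 0 -14 0 0 0 0;0 0 -14 0 0 0 0;0 0 -14 0 0 0 0;0 0 -14 0 0 0 0;0 0 -8 0 0 0 0;0 0 0 0 0 0 0"
}}

```text
time: 13.68
tool_pos: [0.5102, 0.1483, 0.3734]
ee_rot: [3.14, -0.001, 1.773]
wrist_force: [-0.0, 0.6, -2.2]
width: 0.0218
```

```bash
python3 -c "
from h import *
s=snapshot('side');o=robot.get_obs();print(o['tool_pos'],o['ee_rot'],o['wrist_force'].round(2),o['width'])
A=cv2.resize(s['img'][60:190,250:360],None,fx=4.5,fy=4.5,interpolation=cv2.INTER_CUBIC);cv2.imwrite('pics/c8.png',A)
"
```

```text
[0.5101149  0.14822446 0.37295564] [ 3.14114302e+00 -1.10391274e-03  1.77335381e+00] [-0.26 -1.12 -1.35] 0.021450091271217126
```

View pics/c8.png

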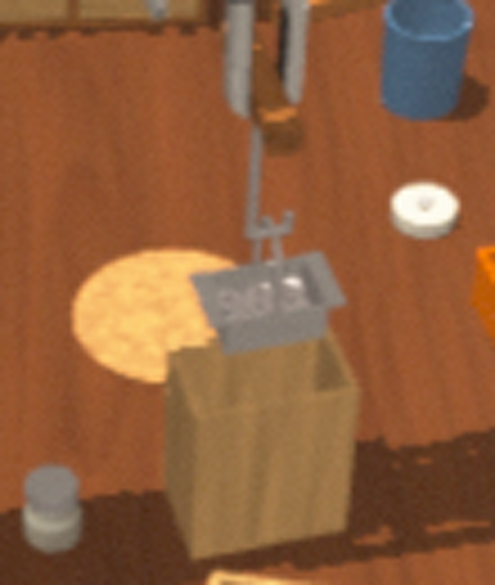

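>>> {"method": "arm_command", "body": {
  "commands": "6 0 0 0 0 0 0;12 0 0 0 0 0 0;18 0 0 0 0 0 0;24 0 0 0 0 0 0;28 1 0 0 0 0 0;30 1 0 0 0 0 0;30 1 0 0 0 0 0;26 1 0 0 0 0 0;20 0 0 0 0 0 0;14 0 0 0 0 0 0;8 0 0 0 0 0 0;3 0 0 0 0 0 0"
}}

```text
time: 15.22
tool_pos: [0.4632, 0.3794, 0.3691]
ee_rot: [-3.134, -0.002, 1.779]
wrist_force: [1.0, 0.3, -2.3]
width: 0.0218
```

>>> {"method": "arm_command", "body": {
  "commands": "-5 2 0 -0.4 0 0 0;-5 2 10 0 0 0 0;0 0 16 0 0 0 0;0 0 20 0 0 0 0;0 0 20 0 0 0 0;0 0 20 0 0 0 0;0 0 20 0 0 0 0;0 0 18 0 0 0 0;0 0 12 0 0 0 0;0 0 6 0 0 0 0;0 0 0 0 0 0 0"
}}

```text
time: 16.6
tool_pos: [0.4727, 0.3597, 0.2186]
ee_rot: [-3.14, 0.002, 1.766]
wrist_force: [0.0, -0.1, -2.9]
width: 0.0217
```

```bash
python3 -c "
from h import *
s=snapshot('side');t=snapshot('top');o=robot.get_obs();print(o['tool_pos'],o['ee_rot'],o['wrist_force'].round(2),o['width'])
A=cv2.resize(s['img'][60:190,230:340],None,fx=4.5,fy=4.5,interpolation=cv2.INTER_CUBIC);cv2.imwrite('pics/c9.png',A)
for q in('mat_top','basket'):
  for c,z in((s,.004),(t,.004)):
    for r in models.tip_of(q,c)[:1]: print(q,atz(c,*(np.array(r['centre'])*[560,420]),z+(.02 if q=='basket' else 0)),r)
"
```

```text
[0.47297716 0.36004514 0.21955886] [3.14110461e+00 1.50142297e-03 1.76580818e+00] [-0.2   0.33 -2.41] 0.0219401447754843
mat_top [0.48310092 0.38020495 0.004     ] {'centre': [0.5191, 0.3076], 'conf': 0.57}
mat_top [0.46999336 0.38277614 0.004     ] {'centre': [0.215, 0.4693], 'conf': 0.66}
basket [0.48931583 0.39392098 0.024     ] {'centre': [0.5218, 0.2921], 'conf': 0.87}
basket [0.48644832 0.36812435 0.024     ] {'centre': [0.2204, 0.455], 'conf': 0.61}
```

View pics/c9.png

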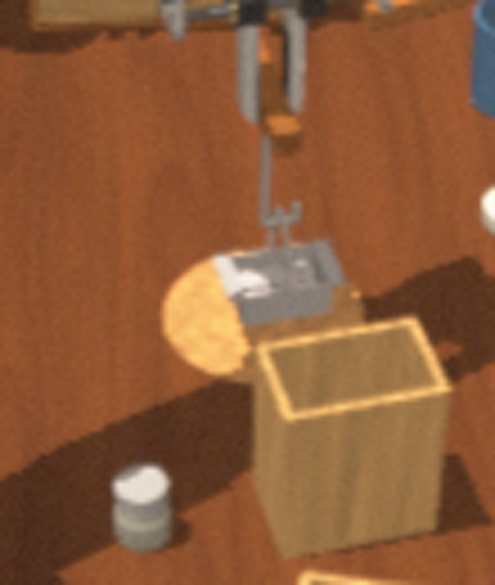

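>>> {"method": "arm_command", "body": {
  "commands": "5 -2 0 0 0 0 0;5 -2 0 0 0 0 0;0 0 6 0 0 0 0;0 0 6 0 0 0 0;0 0 5 0 0 0 0;0 0 4 0 0 0 0;0 0 3 0 0 0 0;0 0 3 0 0 0 0;0 0 2 0 0 0 0;0 0 0 0 0 0 0"
}}

```text
time: 18.15
tool_pos: [0.4669, 0.3704, 0.1895]
ee_rot: [3.139, 0.001, 1.767]
wrist_force: [-0.6, 0.4, -1.7]
width: 0.0218
```

>>> {"method": "arm_command", "body": {
  "commands": "0 0 2 0 0 0 0;0 0 2 0 0 0 0;0 0 2 0 0 0 0;0 0 3 0 0 0 0;0 0 4 0 0 0 0;0 0 4 0 0 0 0;0 0 3 0 0 0 0;0 0 2 0 0 0 0;0 0 0 0 0 0 0;0 0 0 0 0 0 0"
}}

```text
time: 19.4
tool_pos: [0.4672, 0.3706, 0.1664]
ee_rot: [3.138, 0.0, 1.767]
wrist_force: [0.2, -0.5, -1.0]
width: 0.0215
```

>>> {"method": "arm_command", "body": {
  "commands": "0 -6 0 0 0 0 0;0 -8 0 0 0 0 0;0 -8 0 0 0 0 0;0 -6 0 0 0 0 0;0 0 0 0 0 0 0;0 0 0 0 0 0 0"
}}

```text
time: 20.15
tool_pos: [0.4374, 0.3649, 0.1672]
ee_rot: [3.137, -0.0, 1.767]
wrist_force: [-0.8, -1.2, -1.8]
width: 0.022
```

```bash
python3 -c "
from h import *
s=snapshot('side');o=robot.get_obs();print(o['tool_pos'],o['ee_rot'],o['wrist_force'].round(2),o['width'])
A=cv2.resize(s['img'][60:190,230:340],None,fx=4.5,fy=4.5,interpolation=cv2.INTER_CUBIC);cv2.imwrite('pics/c10.png',A)
"
```

```text
[0.43744444 0.36486458 0.16713056] [ 3.13743813e+00 -3.55335504e-04  1.76704958e+00] [-0.27  0.36 -0.83] 0.021883082146654517
```

View pics/c10.png

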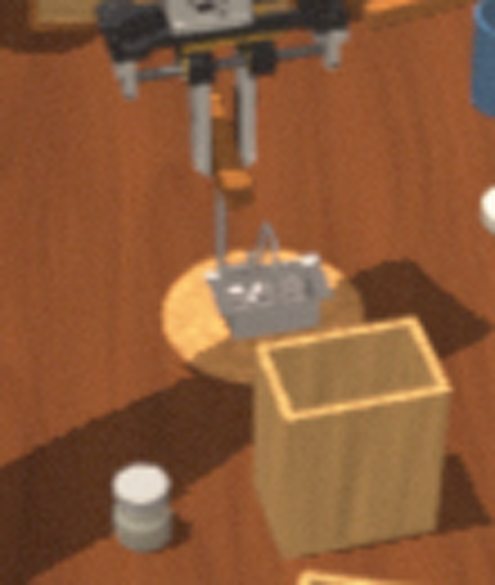

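>>> {"method": "arm_command", "body": {
  "commands": "0 -1 -6 0.3 0 0 0;0 0 -12 0 0 0 0;0 0 -20 0 0 0 0;0 0 -30 0 0 0 0;0 0 -30 0 0 0 0;0 0 -25 0 0 0 0;0 0 -15 0 0 0 0;0 0 0 0 0 0 0"
}}

```text
time: 21.2
tool_pos: [0.4382, 0.3649, 0.3158]
ee_rot: [3.137, -0.003, 1.766]
wrist_force: [0.0, -0.1, -1.2]
width: 0.0218
```

```bash
python3 -c "
from h import *
s=snapshot('side');t=snapshot('top');o=robot.get_obs();print(o['tool_pos'],o['ee_rot'],o['wrist_force'].round(2))
for c in(s,t):
    for r in models.tip_of('basket',c)[:1]: print(atz(c,*(np.array(r['centre'])*[560,420]),.004),r['conf'])
    for r in models.spot_in('basket',c)[:1]: print(np.array(r['bbox'])*[560,420,560,420],r['conf'])
cv2.imwrite('pics/after.png',s['img'])
"
```

```text
[0.43772566 0.36458506 0.31356927] [ 3.14019432e+00 -1.44117639e-03  1.76583104e+00] [ 0.78  0.19 -0.7 ]
[0.46562174 0.37190726 0.004     ] 0.58
[277.2   118.398  28.112  15.708] 0.76
[0.46748465 0.37865423 0.004     ] 0.78
[108.584 178.71   22.68   35.406] 0.64
```

>>> {"method": "arm_command", "body": {
  "commands": "-10 2 0 0 0 5 0;-20 3 0 0 0 6 0;-40 6 0 0 0 0 0;-55 8 0 0 0 0 0;-55 8 0 0 0 0 0;-55 8 0 0 0 0 0;-55 8 0 0 0 0 0;-55 8 0 0 0 0 0;-55 8 0 0 0 0 0;-55 8 0 0 0 0 0;-55 8 0 0 0 0 0;-40 6 0 0 0 0 0"
}}

```text
time: 23.0
tool_pos: [0.5211, -0.1987, 0.3016]
ee_rot: [-3.125, 0.002, 1.575]
wrist_force: [0.1, -1.2, -1.1]
width: 0.0224
```

>>> {"method": "arm_command", "body": {
  "commands": "-35 5 0 -0.5 0 0 0;-30 4 0 0 0 0 0;-15 2 0 0 0 0 0;0 0 0 0 0 0 0"
}}

```text
time: 23.5
tool_pos: [0.5314, -0.2837, 0.2968]
ee_rot: [-3.127, -0.003, 1.571]
wrist_force: [-1.7, 0.2, -1.2]
width: 0.022
```

>>> {"method": "arm_command", "body": {
  "commands": "-8 2 0 -0.8 0 0 0;-5 1 0 0 0 0 0;0 0 0 0 0 0 0;0 0 0 0 0 0 0"
}}

```text
time: 24.0
tool_pos: [0.535, -0.2943, 0.2977]
ee_rot: [3.14, -0.003, 1.575]
wrist_force: [0.4, -0.2, -1.1]
width: 0.0215
```

>>> {"method": "arm_command", "body": {
  "commands": "-3 0 15 0 0 0 0;0 0 25 0 0 0 0;0 0 30 0 0 0 0;0 0 30 0 0 0 0;0 0 25 0 0 0 0;0 0 15 0 0 0 0;0 0 6 0 0 0 0;0 0 0 0 0 0 0"
}}

```text
time: 25.0
tool_pos: [0.5341, -0.2956, 0.1422]
ee_rot: [-3.141, -0.005, 1.576]
wrist_force: [0.7, 0.4, -0.9]
width: 0.0219
```

>>> {"method": "arm_command", "body": {
  "commands": "-1 0 5 0 0 0 0;0 0 4 0 0 0 0;0 0 2 0 0 0 0;0 0 2 0 0 0 0;0 0 1 0 0 0 0;0 0 0 0 0 0 0"
}}

```text
time: 25.75
tool_pos: [0.5357, -0.2977, 0.1307]
ee_rot: [3.137, -0.001, 1.576]
wrist_force: [-0.3, -0.2, -1.8]
width: 0.0216
```

>>> {"method": "arm_command", "body": {
  "commands": "0 0 1.5 0 0 0 0;0 0 1 0 0 0 0;0 0 1 0 0 0 0;0 0 0 0 0 0 0"
}}

```text
time: 26.25
tool_pos: [0.5359, -0.2978, 0.1287]
ee_rot: [3.136, -0.0, 1.576]
wrist_force: [-0.2, 0.8, -0.3]
width: 0.0216
```

>>> {"method": "arm_command", "body": {
  "commands": "0 0 1 0 0 0 0;0 0 0.5 0 0 0 0;0 0 0 0 0 0 0;0 0 0 0 0 0 0.35;0 0 0 0 0 0 0.5;0 0 0 0 0 0 0.6;0 0 0 0 0 0 0.7;0 0 0 0 0 0 0.7;0 0 0 0 0 0 0.7;0 0 0 0 0 0 0.7"
}}

```text
time: 27.5
tool_pos: [0.5362, -0.298, 0.1266]
ee_rot: [3.135, -0.0, 1.576]
wrist_force: [-0.5, -1.0, 0.2]
width: 0.0659
```

Released. Now straight up and away.

>>> {"method": "arm_command", "body": {
  "commands": "0 0 -8 0 0 0 0.7;0 0 -15 0 0 0 0.7;0 0 -30 0 0 0 0.7;0 0 -40 0 0 0 0.7;0 0 -40 0 0 0 0.7;0 0 -40 0 0 0 0.7;20 -40 0 0 0 0 0.7;20 -50 0 0 0 0 0.7;20 -50 0 0 0 0 0.7;0 -30 0 0 0 0 0.7;0 0 0 0 0 0 0.7;0 0 0 0 0 0 0.7"
}}

```text
time: 29.0
tool_pos: [0.3624, -0.2383, 0.3178]
ee_rot: [3.119, 0.013, 1.576]
wrist_force: [0.8, 0.1, -0.2]
width: 0.0659
```

```bash
python3 -c "
from h import *
s=snapshot('side');t=snapshot('top');o=robot.get_obs();print(o['time'],o['tool_pos'],o['wrist_force'].round(2))
for q,z in(('rod_bar',.141),('stand_top',.13),('basket',.004),('mat_top',.004)):
  for n,c in(('s',s),('t',t)):
    for r in models.tip_of(q,c)[:4]: print(q,n,atz(c,*(np.array(r['centre'])*[560,420]),z).round(3),round(r['conf'],2))
cv2.imwrite('pics/fin_s.png',s['img']);cv2.imwrite('pics/fin_t.png',t['img'])
# compare with the first pictures: stand region
for n,i,(a,b,c,d) in(('side',s['img'],(235,310,290,350)),('top',t['img'],(155,210,315,370))):
  p=cv2.imread(f'pics/{n}0.png');D=cv2.absdiff(p,i)[a:b,c:d].max(2);print(n,'changed px',(D>40).sum(),'of',D.size,'bbox',cv2.boundingRect((D>40).astype(np.uint8)))
  sh=cv2.phaseCorrelate(np.float64(cv2.cvtColor(p[a:b,c:d],6)),np.float64(cv2.cvtColor(i[a:b,c:d],6)));print(sh)
"
```

```text
29.1 [ 0.36273349 -0.23837065  0.31731322] [ 1.02  0.02 -0.32]
rod_bar s [ 0.533 -0.287  0.141] 0.8
rod_bar s [ 0.337 -0.648  0.141] 0.79
rod_bar s [ 0.403 -0.493  0.141] 0.71
rod_bar s [ 0.247 -0.367  0.141] 0.55
rod_bar t [ 0.326 -0.56   0.141] 0.56
rod_bar t [ 0.541 -0.293  0.141] 0.53
stand_top s [ 0.526 -0.291  0.13 ] 0.65
stand_top t [ 0.527 -0.3    0.13 ] 0.89
basket s [0.476 0.381 0.004] 0.91
basket t [0.476 0.379 0.004] 0.65
mat_top s [0.475 0.386 0.004] 0.56
mat_top t [0.47  0.386 0.004] 0.9
side changed px 603 of 4500 bbox (0, 0, 60, 65)
((0.2735422811833601, 0.7516199723412242), 0.8122366028126965)
top changed px 1297 of 3025 bbox (0, 4, 53, 51)
((-0.011112774426511152, -0.3757437809528916), 0.6044693244354682)
```

```bash
python3 -c "
from h import *
for f in('side0','fin_s'):
  i=cv2.imread(f'pics/{f}.png')[228:285,305:350];h=cv2.cvtColor(i,40).astype(int)
  m=((h[...,0]>5)&(h[...,0]<14)&(h[...,1]>160)&(h[...,2]>165)).astype(np.uint8)
  k,l,st,c=cv2.connectedComponentsWithStats(m);j=1+np.argmax(st[1:,4]);print(f,st[j],c[j].round(1))
robot.close_job()
"
```

```text
side0 [ 16   8  12  38 241] [21.2 26.4]
fin_s [ 18  14  11  32 207] [23.  29.7]
the job is handed in; nothing more can be done
```

The job is done and handed in at about 29 s of the 64 s allowed. The last checks put the basket on the mat and the rod back on its stand.

- **What I did:** I gripped the rod at mid-bar and lifted it off the stand. I then hooked the rectangular basket's bail, raised it clear of the bin and lowered it slowly onto the cork mat. With the hook dropped below the bail I backed it out, then hung the rod back where it had been, opened the gripper and moved clear.
- **Basket:** The last picture I viewed showed it standing upright on the mat with the bail free of the hook. The final network estimates put its centre about (0.476, 0.380) and the mat's about (0.473, 0.386), so it is within roughly 1 cm of centre.
- **Rod:** I lowered it to within 2 mm of its original gripping height, and the wrist force fell to about zero as the cheeks took its weight. The final estimate of the bar was (0.533, -0.287) in the side view, close to where it started.

**Not confirmed:**
- My 12 picture views were used up before the re-hang, so I checked the hung rod only by numbers.
- A colour comparison with the first side picture put the bar 2 to 3 pixels from its start. That is about 5–8 mm, part of which could be the arm's shadow on the bar.
- Image alignment over the whole stand area gave under 1 pixel, so the two checks disagree slightly.
- The top-view comparison was not usable because so much of that area had changed, probably from the arm's shadow.

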